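# Clamp a beech block in a quick-release vise

### The arm

A 7-joint arm with a two-finger parallel gripper is mounted at the origin on a cart in front of the work surface, level with it; the furniture and walls round the work are solid. World frame = base frame: x ahead of the robot, y to its left, z up, the work surface at z = 0. Lengths are in m, angles in degrees, forces in N, time in s.
With the tool pointing down it reaches from about 0.425 to 0.875 m from the base axis. Payload 4.7 kg.
Tool frame: the origin (TCP) lies between the finger pads; the fingertips stand 17 mm ahead of it and the grasp point (between the pads) lies 2 mm behind it; z points along the fingers, y is the line along which they close (so a half turn about z gives the same grasp; the last joint's range is limited). The gripper opens to 87 mm and grips with 3 to 60 N. Pads are 19 mm wide; open, the fingers measure 117 mm over their backs; the gripper's body (75 mm by 190 mm) begins 51 mm behind the grasp point.
Start: joints at [66.01, 18.392, -4.016, 83.108, 1.295, 78.541, -3.26], TCP at [0.273, -0.59, 0.24] pointing down, gripper open.
Joint ranges: [-163.93, 163.93], [-17.29, 119.83], [-79.2, 71.16], [3.27, 140.29], [-89.18, 269.18], [5.43, 117.66], [-154.24, 154.24]. Speed limits (degrees/s): [147.25, 147.25, 180, 180, 180, 180, 180].

### API

Orientations are given as [roll, pitch, yaw] about the fixed x, y, z axes, in that order (R = Rz(yaw) Ry(pitch) Rx(roll)).
In Python, from cell import env, cams gives the robot as it stands.
- The arm moves only by the shell command python3 -m pendant 'ROWS' [FORCE]. ROWS is JSON, a list of rows, each an object of numbers: "tx", "ty", "tz": the shift along the tool's x, y, z each as a share of 0.05 m, from -1 to 1; "spin": the turn about the tool's z as a share of 4 degrees, from -1 to 1; "claw": the closure, from 0 (fully open) to 1 (shut). A call has 1 to 10 rows; each row shifts and turns the commanded pose from where the row before left it, along the tool's axes as they then stand; what a row does not reach is not made up. A row lasts 1/8 s, in which the tool goes at most 62.5 mm and 10.7 degrees, less where a joint would pass 70% of its speed; a pose out of reach is approached as far as the arm can. A call with a number of a shift or a turn outside -1 to 1 is refused whole. A call with a gripper value outside its range is refused whole. The fingers move at their own pace and stop on an object; FORCE is the grip in N (left out, the last holds). Time passes only in rows, so rows that do not move let the fingers close. It gives the time, the measured TCP pose, the force, the opening and the grip force at its end, in the units of the state.
- env.get_obs(): the state, without advancing time (a new reading comes with each control period).
- cams.read_camera(name): name is "side" or "top" or "wrist"; returns the picture (480x640x3 uint8, red, green, blue); there is no depth.
- cams.camera_info(name): a dict with "fx", "fy", "cx", "cy" (pixels), "k1" (the pictures are not rectified: a ray, as slopes to the right and down, at radius r is drawn at 1 + k1 r^2 times it, then the intrinsics apply), "rvec" (rotation vector, rad) and "tvec" (3), from world to camera coordinates, as OpenCV has them. Camera axes: x right, y down, z forward; pixel columns grow to the right and rows downward; lengths in m; the calibration is good to about 2 mm. A picture is of the moment at which its call begins: read the wrist's pose just before it. camera_info takes no time and is no camera call; for the wrist camera it gives the pose at the moment of the call.
- env.sign_off(): hands the job in; it is judged then, once.
The state is a dict: "time_s": time; "qpos": joint angles; "joint_velocities": joint speeds; "effort": joint torques, N m; "tool_pos": TCP position; "tool_rot": TCP orientation; "force": force on the tool from outside, world axes, zero at the start; "wrist_torque": the same for the moment, N m; "grip_width": finger opening in m; "grasp_force": force on a finger pad.
Only numpy, scipy, OpenCV 4.12 (cv2) and the standard library are available. Lean on these libraries where they do the work, as an engineer would, in place of code of your own. Each camera call takes 0.05 s, during which the arm holds its last target. There are 200 camera calls.

### The job

Clamp the beech block in the small quick-release vise: press the red release lever, slide the jaw gently along with it until the block is lightly nipped between both cork faces, and let the lever come up. Then turn the bar handle to screw the vise firmly tight without crushing the block, let go, and leave the other things on the bench alone.

Things in the scene. Friction and masses are not known exactly. Their poses are not given: they have to be found in the camera images.
- vise: Fixed part of a small green vise bolted to the bench: foot 104 x 150 mm, bed 60 mm wide, top 48 mm up, from y = -110 to +100 mm. Origin: centre of the bed at bench height. Its y axis runs along the screw, from the fixed jaw (y -112 to -82 mm, 100 mm wide, top 76 mm up) to the handle; the jaw closes toward -y. Its x points away from the robot, across the vise.
- pad_face (a point): Centre of the front of the cork pad on the sliding jaw (94 x 27 mm, top 76 mm above the bench), facing the fixed jaw. The pad yields by about 1 mm for every 20 N of clamping.
- carriage (a joint): How far the carriage (60 x 50 mm, top 86 mm above the bench; it carries lever, screw, sliding jaw and handle) has been slid closed, m: 0 wide open, at most 0.075. Slides against about 4 N of friction while the lever is pressed; else the half-nut locks it to the bed. Nip the block with some 5 N beyond that; over 15 N while sliding dents it.
- lever_thumb (a point): Where to press: on top of the red paddle, 40 mm wide (vise x), 62 mm long (y), 107 mm above the bench when up. Its hinge lies 38 mm toward the vise's -y (the jaw's side), 10 mm lower. 16 mm toward -y a green push bar, 60 mm wide, 10 mm thick, top 128 mm above the bench, bridges the lever; it belongs to the carriage: fingertips pressing here can push on it to close the jaw.
- lever (a joint): Angle of the release lever, rad: 0 up (carriage locked), 0.34 at its stop. Pressing takes 10 to 12 N at the thumb point; over 40 N harms it. The carriage is wholly free from about 0.17 (6.5 mm down at the thumb point). It springs up by itself.
- screw_end (a point): Centre of the handle on the screw axis, 64 mm above the bench; the handle turns in the vise's x-z plane about the vise's y axis and travels with the carriage. Some 60 mm of bare screw lie between it and the lever's end.
- bar_end (a point): Point on the steel tommy bar, 46 mm from the screw axis on the robot's side (the vise's -x side), next to the end ball. Bar 10 mm thick, balls 17 mm, 121 mm over all. Pushing this end down tightens.
- handle (a joint): Bar angle, rad, growing as it tightens (robot-side end goes down). At 0 that end is 0.5 rad above level; starts near 0; range -0.5 to 2.2. A turn moves the jaw 20 mm. Turning takes about 5.5 N across the bar at 46 mm when loose, plus 1 N per 14 N of clamping. Firmly tight: about 10 N there (65 N of clamping); 14 N crushes the block. It holds some 75 N when let go, more than that eases off.
- block: The work: a beech block, 55 x 80 x 32 mm along its own x, y, z, 0.12 kg, loose, lying on the vise's bed between the jaws, clear of both; its 55 mm side runs along the vise's y, its 80 mm side across, a little askew. Origin: centre of its underside.
- wax_tin: Round grey tin, 56 mm wide, 28 mm high, beyond the vise. Bystander. Origin: centre of its underside.
- spring_clamp: Spring clamp with orange and black handles, 73 x 118 x 21 mm, beyond the vise. Bystander. Origin: centre of its underside.
- pliers: Pliers with red handles, 60 x 160 x 12 mm, on the robot's side of the vise. Bystander. Origin: centre of its underside.
- pad: The cork pad of the sliding jaw, 94 x 13 x 27 mm. Origin: middle of its back at its lower edge, 13 mm behind pad_face.
- facing: Thin steel backing plate (96 x 4 x 27 mm) on the fixed jaw, carrying the thick cork facing (94 x 27 mm) that the block is pressed against. Origin: middle of the plate at its lower edge, 82 mm from the vise's origin toward -y; it does not move. How far the cork's face stands out from it, toward +y, is not measured and differs from time to time: 10 to 22 mm. It does not move in use.
Mind the look-alikes: they are no part of the job. What is shaped like the block but blue or pink is not meant.

How it is judged:
By the outcome, as a careful person would: the job done as asked, in the order asked, and still so for the second after the job is handed in, with the robot touching nothing.
It also fails if it takes over 70 s, if anything falls off the work surface, if the arm or the gripper's body presses on something with over 40 N, if the wrist force passes 120 N, or if a joint passes its speed limit or range.

## Working session

There is one attempt and no reset: what is moved stays moved. The work goes in short steps, Python scripts to look and compute and a shell command to move; the robot and the scene stay as the last step left them, time stands still between calls to the robot, and variables do not carry over. Pictures are saved under pics/ and viewed, at most 10 in all, crops included, and the job is handed in when it is done.

```bash
mkdir -p pics; ls; cat > h.py <<'E'
import numpy as np, cv2
from cell import env, cams
def info(n):
    c=cams.camera_info(n); R=cv2.Rodrigues(np.array(c["rvec"],float))[0]; return c,R,np.array(c["tvec"],float).ravel()
def ray(n,u,v,ci=None):
    c,R,t=ci or info(n)
    x=np.array([(u-c["cx"])/c["fx"],(v-c["cy"])/c["fy"]]); s=x.copy()
    for _ in range(20): s=x/(1+c["k1"]*(s@s))
    return -R.T@t, R.T@np.array([s[0],s[1],1.])
def onz(n,u,v,z,ci=None):
    o,d=ray(n,u,v,ci); return o+d*(z-o[2])/d[2]
def proj(n,P,ci=None):
    c,R,t=ci or info(n); p=R@np.array(P,float)+t; s=p[:2]/p[2]; s=s*(1+c["k1"]*(s@s))
    return np.array([c["fx"]*s[0]+c["cx"],c["fy"]*s[1]+c["cy"]])
def save(n,f):
    im=cams.read_camera(n); cv2.imwrite("pics/"+f,im[:,:,::-1]); return im
E
python3 - <<'E'
from h import *
a=save("top","top0.png");b=save("side","side0.png")
for n in("top","side"):
    c,R,t=info(n);print(n,-R.T@t,R[2],c["fx"],c["k1"])
print(env.get_obs())
E
```

```text
pics
top [0.45067026 0.18327597 1.01737877] [ 0.05002235 -0.03471635 -0.99814455] 441.5721166941359 -0.026555179928555238
side [0.28943974 0.94055396 0.41874454] [ 0.2467639  -0.89354367 -0.37508304] 471.224973471665 -0.0474165949800509
{'time_s': 0.1, 'qpos': array([66.01169221, 18.4332696 , -4.01616354, 83.16674013,  1.2955106 ,
       78.54142759, -3.26022716]), 'joint_velocities': array([-0.07166072, -0.13575602, -0.06408022, -0.23536874, -0.06991722,
       -0.14166768, -0.0040711 ]), 'effort': array([ 3.25452438e-04, -4.92571950e+01, -4.05263091e-01, -3.13397312e+01,
       -6.39109709e-02,  3.94800212e-02,  1.31071520e-04]), 'tool_pos': array([ 0.27237146, -0.58967428,  0.23859871]), 'tool_rot': array([-1.79903825e+02,  5.75440193e-03,  2.47983556e+01]), 'force': array([ 0.71955285, -0.52362786,  0.0875529 ]), 'wrist_torque': array([-0.02261448, -0.02491859,  0.00060782]), 'grasp_force': 0.0, 'grip_width': 0.08684880489713555}
```

View pics/top0.png

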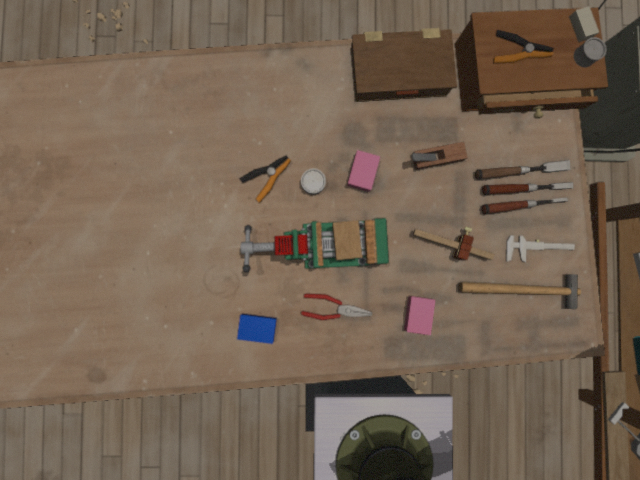

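View pics/side0.png

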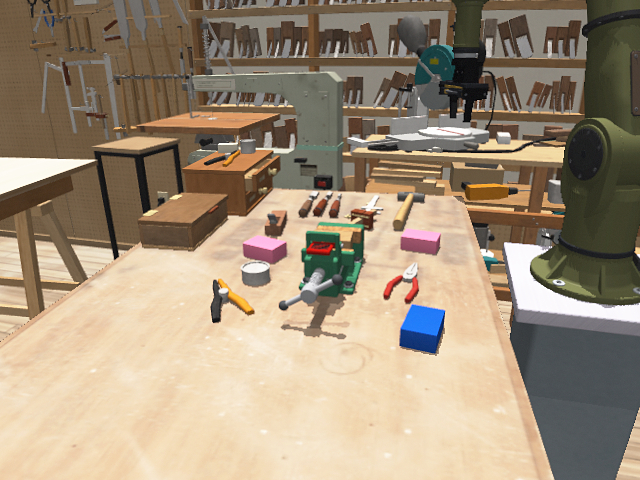

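The top view shows the vise at about (315,243): handle at left (247,247), red lever (290,245), beech block (347,240) on the bed and fixed jaw (378,242). The pink (364,170; 420,315) and blue (257,328) blocks are decoys. The block meant is the beech-coloured one in the vise. I'll confirm it with an enlarged crop.

```bash
python3 - <<'E'
from h import *
im=cv2.imread("pics/top0.png"); c=im[210:285,235:395]
cv2.imwrite("pics/c0.png",cv2.resize(c,None,fx=5,fy=5,interpolation=cv2.INTER_CUBIC))
im2=cv2.imread("pics/side0.png")[200:320,260:420]
cv2.imwrite("pics/c1.png",cv2.resize(im2,None,fx=5,fy=5,interpolation=cv2.INTER_CUBIC))
E
```

```text
(no output)
```

View pics/c0.png

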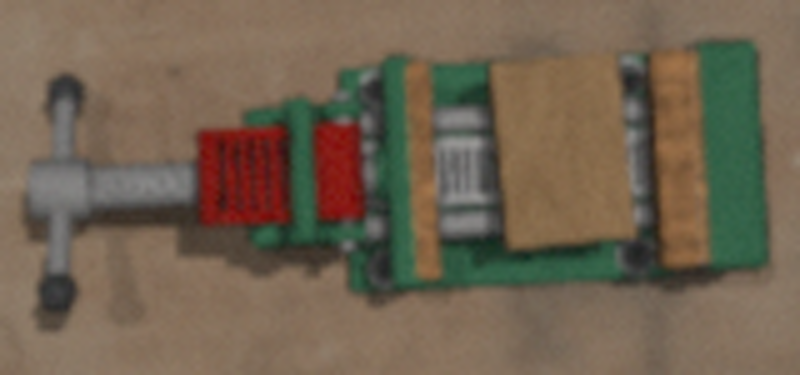

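The crop confirms the beech block: tan and slightly askew at crop (565,150), between the moving cork (420,165) and the fixed cork (678,160). The lever is at (198..362,178), the push bar at (302,170) and the bar balls at (65,92) and (57,292).

```bash
python3 - <<'E'
from h import *
g=lambda u,v,z:onz("top",235+u/5,210+v/5,z)
for k,(u,v,z) in dict(fj_far=(757,42,.076),fj_near=(767,262,.076),cork_far=(652,52,.076),cork_near=(657,268,.076),fixjawback_far=(698,42,.076),fjb_near=(707,264,.076),
 mjpad_far=(430,64,.076),mjpad_near=(440,276,.076),mj_back_far=(386,60,.076),mj_back_near=(394,280,.076),
 blk1=(490,66,.080),blk2=(620,56,.080),blk3=(636,238,.080),blk4=(507,248,.080),
 bar_r=(314,172,.128),bar_l=(289,172,.128),bar_far=(301,98,.128),bar_near=(303,243,.128),lev_l=(198,178,.107),lev_far=(245,129,.107),lev_near=(245,224,.107),
 scr_l=(27,190,.075),scr_r=(90,190,.075),ballfar=(65,88,.045),ballnear=(57,296,.09)).items(): print(k,g(u,v,z).round(4))
E
```

```text
fj_far [0.5523 0.0096 0.076 ]
fj_near [0.4576 0.0053 0.076 ]
cork_far [0.5475 0.055  0.076 ]
cork_near [0.4547 0.0527 0.076 ]
fixjawback_far [0.552  0.0351 0.076 ]
fjb_near [0.4566 0.0312 0.076 ]
mjpad_far [0.5412 0.1505 0.076 ]
mjpad_near [0.4506 0.1456 0.076 ]
mj_back_far [0.5428 0.1693 0.076 ]
mj_back_near [0.4488 0.1652 0.076 ]
blk1 [0.5403 0.125  0.08  ]
blk2 [0.5452 0.0693 0.08  ]
blk3 [0.4674 0.0623 0.08  ]
blk4 [0.4627 0.1173 0.08  ]
bar_r [0.4921 0.1987 0.128 ]
bar_l [0.492  0.2088 0.128 ]
bar_far [0.5219 0.2043 0.128 ]
bar_near [0.4635 0.2029 0.128 ]
lev_l [0.4902 0.2468 0.107 ]
lev_far [0.5106 0.2277 0.107 ]
lev_near [0.4714 0.2273 0.107 ]
scr_l [0.4858 0.3215 0.075 ]
scr_r [0.4861 0.2948 0.075 ]
ballfar [0.532  0.3099 0.045 ]
ballnear [0.4411 0.3061 0.09  ]
```

View pics/c1.png

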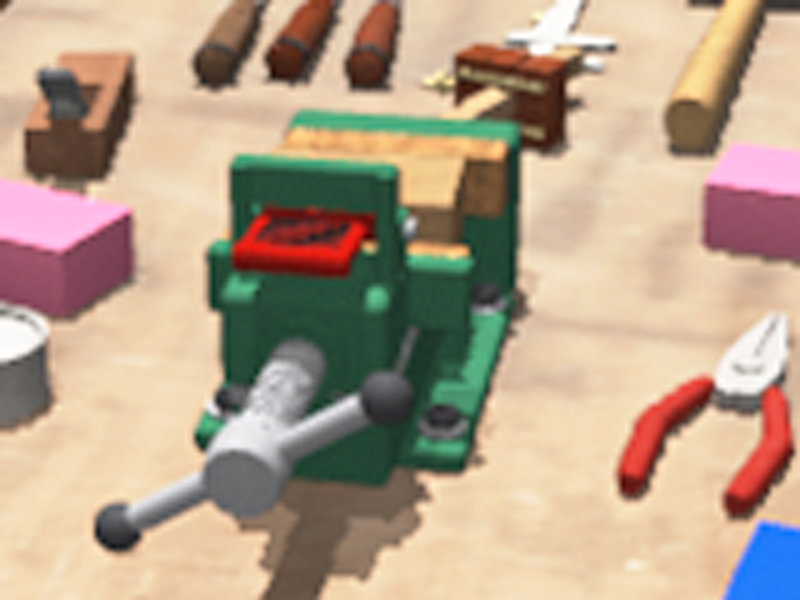

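The side crop shows the robot-side bar ball raised at crop (385,395), with the lever up at (300,240). The measurements fit the given sizes: vise yaw about 3.2°, thumb point near (0.4915, 0.220). I'll swing round with the gripper closed.

```bash
python3 -m pendant '[{"tx":1,"spin":-1,"claw":1},{"tx":1,"spin":-1,"claw":1},{"tx":1,"spin":-1,"claw":1},{"tx":1,"spin":-1,"claw":1},{"tx":1,"spin":-1,"claw":1},{"tx":1,"spin":-1,"claw":1},{"tx":1,"spin":-1,"claw":1},{"tx":1,"spin":-1,"claw":1},{"tx":1,"spin":-1,"claw":1},{"tx":1,"spin":-1,"claw":1}]' 10; python3 -m pendant '[{"tx":1,"spin":-1,"ty":-0.4,"claw":1},{"tx":1,"spin":-1,"ty":-0.4,"claw":1},{"tx":1,"spin":-1,"ty":-0.4,"claw":1},{"tx":1,"spin":-1,"ty":-0.4,"claw":1},{"tx":1,"spin":-1,"ty":-0.4,"claw":1},{"tx":1,"spin":-1,"ty":-0.4,"claw":1},{"tx":1,"spin":-1,"ty":-0.4,"claw":1},{"claw":1}]'
cat > to.py <<'E'
import sys
from h import *
o=env.get_obs();p=o["tool_pos"];y=np.radians(o["tool_rot"][2])
x,yy,z,yaw=map(float,sys.argv[1:5])
d=np.array([x,yy])-p[:2]
print("tx %.3f ty %.3f tz %.3f spin %.2f (row units)"%((d[0]*np.cos(y)+d[1]*np.sin(y))/.05,(d[0]*np.sin(y)-d[1]*np.cos(y))/.05,(p[2]-z)/.05,-(yaw-o["tool_rot"][2])/4), p.round(4),o["tool_rot"].round(2),o["force"].round(2),o["time_s"])
E
python3 to.py 0.4915 0.2205 0.16 93.2
```

```text
tx 10.775 ty -12.871 tz 1.572 spin -17.10 (row units) [ 0.2724 -0.5897  0.2386] [-1.799e+02  1.000e-02  2.480e+01] [ 0.72 -0.52  0.09] 0.1invalid input at $[0]: expected keys tx, ty, tz, spin, claw
invalid input at $[0]: expected keys tx, ty, tz, spin, claw
```

All keys are needed in each row.

```bash
python3 -m pendant '[{"tx":1,"ty":0,"tz":0,"spin":-1,"claw":1},{"tx":1,"ty":0,"tz":0,"spin":-1,"claw":1},{"tx":1,"ty":0,"tz":0,"spin":-1,"claw":1},{"tx":1,"ty":0,"tz":0,"spin":-1,"claw":1},{"tx":1,"ty":0,"tz":0,"spin":-1,"claw":1},{"tx":1,"ty":0,"tz":0,"spin":-1,"claw":1},{"tx":1,"ty":0,"tz":0,"spin":-1,"claw":1},{"tx":1,"ty":0,"tz":0,"spin":-1,"claw":1},{"tx":1,"ty":0,"tz":0,"spin":-1,"claw":1},{"tx":1,"ty":0,"tz":0,"spin":-1,"claw":1}]' 10; python3 -m pendant '[{"tx":1,"ty":-0.4,"tz":0,"spin":-1,"claw":1},{"tx":1,"ty":-0.4,"tz":0,"spin":-1,"claw":1},{"tx":1,"ty":-0.4,"tz":0,"spin":-1,"claw":1},{"tx":1,"ty":-0.4,"tz":0,"spin":-1,"claw":1},{"tx":1,"ty":-0.4,"tz":0,"spin":-1,"claw":1},{"tx":1,"ty":-0.4,"tz":0,"spin":-1,"claw":1},{"tx":1,"ty":-0.4,"tz":0,"spin":-1,"claw":1},{"tx":0,"ty":0,"tz":0,"spin":0,"claw":1}]'
python3 to.py 0.4915 0.2205 0.16 93.2
```

```text
time_s: 1.35
tool_pos: [0.6327, -0.2558, 0.2388]
tool_rot: [-179.9, 0.0, 64.9]
force: [-0.3, 0.7, 0.6]
grip_width: 0.0017
grasp_force: 0.0
time_s: 2.35
tool_pos: [0.574, 0.1183, 0.2397]
tool_rot: [-180.0, -0.1, 93.4]
force: [-0.2, -0.4, 0.8]
grip_width: 0.0002
grasp_force: 0.0
tx 2.137 ty -1.526 tz 1.595 spin 0.04 (row units) [0.574  0.1183 0.2397] [-1.7997e+02 -1.2000e-01  9.3370e+01] [-0.19 -0.4   0.75] 2.35
```

```bash
python3 -m pendant '[{"tx":0.73,"ty":-0.5,"tz":0,"spin":0,"claw":1},{"tx":0.73,"ty":-0.51,"tz":0,"spin":0,"claw":1},{"tx":0.72,"ty":-0.51,"tz":0,"spin":0,"claw":1},{"tx":0,"ty":0,"tz":0.8,"spin":0,"claw":1},{"tx":0,"ty":0,"tz":0.7,"spin":0,"claw":1},{"tx":0,"ty":0,"tz":0,"spin":0,"claw":1}]'
python3 - <<'E'
from h import *
o=env.get_obs();p=o["tool_pos"];print(p)
im=save("wrist","w1.png"); s=save("side","s1.png")
cv2.imwrite("pics/w1b.png",np.hstack([im[:,:,::-1],cv2.resize(s[170:330,240:400][:,:,::-1],(480,480))])[:, :1120] if 0 else cv2.resize(np.hstack([im[:,:,::-1],cv2.resize(s[170:330,240:400][:,:,::-1],(480,480))]),(800,343)))
tip=p-[0,0,.017]
for q in ((.4915,.2205,.107),tuple(tip)): print(proj("wrist",q),proj("side",q))
E
```

```text
time_s: 3.1
tool_pos: [0.4936, 0.2151, 0.1618]
tool_rot: [-179.7, 0.1, 92.7]
force: [1.1, -1.1, 0.1]
grip_width: 0.0006
grasp_force: 0.0
[0.49356591 0.21511311 0.16181589]
[310.09343682 267.73909336] [320.29629826 246.06345092]
[311.9781311  306.25701736] [319.7219698  224.24299517]
```

View pics/w1b.png

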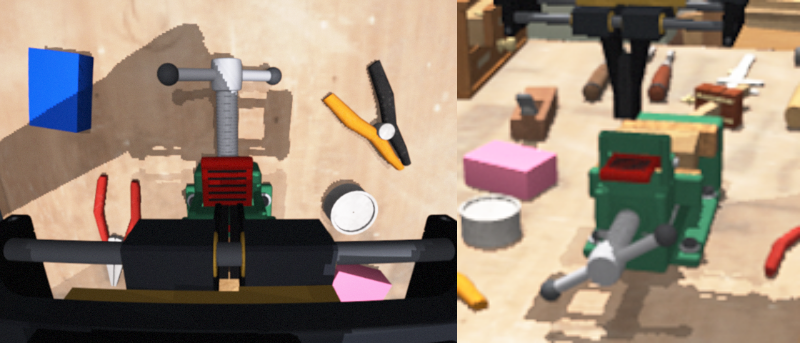

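The wrist view shows the paddle ahead of the fingers, with its outer edge at about (318,220) px. In the side view the tips hover just above the push bar. I'll measure the lever from the wrist view by its red mask.

```bash
python3 - <<'E'
from h import *
im=cv2.imread("pics/w1.png").astype(int); b,g,r=im[...,0],im[...,1],im[...,2]
m=((r>90)&(g<60)&(b<60)).astype(np.uint8); m[:,:230]=0;m[:,420:]=0;m[:200]=0;m[330:]=0
ys,xs=np.nonzero(m);print(xs.min(),xs.max(),ys.min(),ys.max(),ys.size)
for row in (225,240,260):
    x=xs[ys==row];print(row,[onz("wrist",u,row,.107).round(4) for u in (x.min(),x.max())])
print("outer edge",onz("wrist",xs[ys==ys.min()].mean(),ys.min(),.107),onz("wrist",320,ys.min()+6,.107))
# same on side view red lever
E
python3 to.py 0.4915 0.2215 0.14 93.2
```

```text
281 353 219 321 3200
225 [array([0.4742, 0.2454, 0.107 ]), array([0.5145, 0.2472, 0.107 ])]
240 [array([0.4755, 0.2366, 0.107 ]), array([0.5146, 0.2384, 0.107 ])]
260 [array([0.4763, 0.2246, 0.107 ]), array([0.5149, 0.2264, 0.107 ])]
outer edge [0.49187638 0.24962859 0.107     ] [0.49604534 0.24636402 0.107     ]
tx 0.101 ty -0.081 tz 0.503 spin -0.12 (row units) [0.4958 0.2166 0.1652] [ 1.7999e+02 -1.0000e-02  9.2730e+01] [ 0.15 -0.1   0.86] 3.2
```

```bash
python3 -m pendant '[{"tx":0.15,"ty":-0.05,"tz":0,"spin":-0.12,"claw":1},{"tx":0,"ty":0,"tz":0,"spin":0,"claw":1},{"tx":0,"ty":0,"tz":0,"spin":0,"claw":1}]'
for i in 1 2 3; do python3 -m pendant '[{"tx":0,"ty":0,"tz":0,"spin":0,"claw":1}]' | sed -n 2,4p; done;python3 to.py 0.493 0.2235 0.125 93.2
```

```text
time_s: 3.58
tool_pos: [0.4925, 0.2247, 0.1652]
tool_rot: [179.9, -0.0, 93.3]
force: [0.5, -1.0, 0.9]
grip_width: 0.0005
grasp_force: 0.0
tool_pos: [0.4924, 0.2244, 0.1647]
tool_rot: [180.0, 0.0, 93.3]
force: [-0.5, 0.5, 0.2]
tool_pos: [0.4923, 0.2243, 0.1646]
tool_rot: [180.0, 0.0, 93.3]
force: [0.5, 0.1, -0.2]
tool_pos: [0.4922, 0.2243, 0.1645]
tool_rot: [-180.0, 0.0, 93.3]
force: [-0.2, 0.2, 0.1]
tx -0.018 ty 0.014 tz 0.790 spin 0.02 (row units) [0.4922 0.2243 0.1645] [-1.800e+02  1.000e-02  9.327e+01] [-0.25  0.2   0.12] 3.95
```

```bash
python3 -m pendant '[{"tx":0,"ty":0,"tz":0.3,"spin":0,"claw":1},{"tx":0,"ty":0,"tz":0.3,"spin":0,"claw":1},{"tx":0,"ty":0,"tz":0.15,"spin":0,"claw":1},{"tx":0,"ty":0,"tz":0,"spin":0,"claw":1}]' | sed -n 2,4p
python3 -m pendant '[{"tx":0,"ty":0,"tz":0.1,"spin":0,"claw":1},{"tx":0,"ty":0,"tz":0,"spin":0,"claw":1}]' | sed -n 2,4p
python3 -m pendant '[{"tx":0,"ty":0,"tz":0.06,"spin":0,"claw":1},{"tx":0,"ty":0,"tz":0,"spin":0,"claw":1}]' | sed -n 2,4p
```

```text
tool_pos: [0.4917, 0.2243, 0.1261]
tool_rot: [-179.9, 0.0, 93.3]
force: [0.5, -0.3, 0.8]
tool_pos: [0.4925, 0.2252, 0.123]
tool_rot: [179.9, -0.0, 93.3]
force: [-1.9, -0.3, 6.5]
tool_pos: [0.4926, 0.2257, 0.121]
tool_rot: [179.9, -0.0, 93.3]
force: [-3.8, -0.0, 11.3]
```

```bash
python3 -m pendant '[{"tx":0,"ty":0,"tz":0.06,"spin":0,"claw":1},{"tx":0,"ty":0,"tz":0,"spin":0,"claw":1}]' | sed -n 2,4p
python3 -m pendant '[{"tx":0,"ty":0,"tz":0.06,"spin":0,"claw":1},{"tx":0,"ty":0,"tz":0,"spin":0,"claw":1}]' | sed -n 2,4p
python3 to.py 0.493 0.2235 0.115 93.2
```

```text
tool_pos: [0.4926, 0.2262, 0.1184]
tool_rot: [179.9, -0.1, 93.3]
force: [-4.9, -0.2, 13.6]
tool_pos: [0.4926, 0.2265, 0.1155]
tool_rot: [179.9, -0.1, 93.3]
force: [-4.9, 1.0, 13.5]
tx -0.059 ty 0.004 tz 0.009 spin 0.03 (row units) [0.4926 0.2265 0.1155] [ 1.7988e+02 -9.0000e-02  9.3330e+01] [-4.94  0.98 13.48] 5.45
```

```bash
for i in 1 2 3; do python3 -m pendant '[{"tx":-0.06,"ty":0,"tz":0.007,"spin":0,"claw":1},{"tx":-0.06,"ty":0,"tz":0,"spin":0,"claw":1},{"tx":0,"ty":0,"tz":0,"spin":0,"claw":1}]' | sed -n '2p;4p'; done
```

```text
tool_pos: [0.4929, 0.2213, 0.1154]
force: [-5.1, 1.4, 13.7]
tool_pos: [0.4933, 0.2152, 0.1151]
force: [-4.9, 1.4, 12.7]
tool_pos: [0.4937, 0.2092, 0.1147]
force: [-5.2, 1.9, 14.0]
```

```bash
python3 - <<'E'
from h import *
s=save("side","s2.png")[:,:,::-1];t=save("top","t2.png")[:,:,::-1]
cv2.imwrite("pics/v2.png",np.hstack([cv2.resize(s[190:310,260:380],(400,400),interpolation=2),cv2.resize(t[190:290,235:335+0],(400,400),interpolation=2)]))
print(env.get_obs()["force"])
E
```

```text
[-4.62137872  2.58422495 13.41390241]
```

View pics/v2.png

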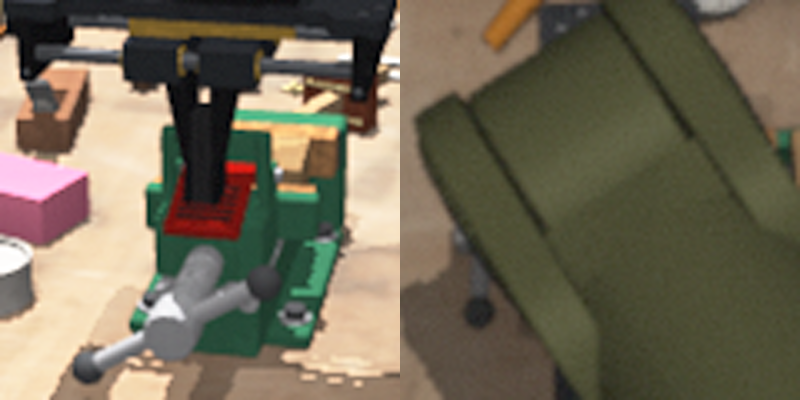

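The side view shows the fingers on the depressed red paddle against the bar, with the hub now at about (311,287.5), previously (309,294). So the carriage is following. I'll quantify how far.

```bash
python3 - <<'E'
from h import *
for y in(.308,.3,.295,.29,.285): print(y,proj("side",(.4915-(y-.2205)*.056,y,.064)))
a,b=onz("side",309,294,.064),onz("side",311,287.5,.064);print(a,b)
E
```

```text
0.308 [308.91359466 291.98641129]
0.3 [310.0803361  289.65451389]
0.295 [310.7982937  288.21953858]
0.29 [311.50777412 286.80147978]
0.285 [312.20892436 285.40004465]
[0.4845507  0.31436282 0.064     ] [0.48771781 0.29253307 0.064     ]
```

```bash
for i in 1 2 3 4 5; do python3 -m pendant '[{"tx":-0.03,"ty":0,"tz":0,"spin":0,"claw":1},{"tx":-0.03,"ty":0,"tz":0,"spin":0,"claw":1},{"tx":0,"ty":0,"tz":0,"spin":0,"claw":1}]' | sed -n '2p;4p'; done
```

```text
tool_pos: [0.4938, 0.2066, 0.1147]
force: [-5.3, 3.5, 13.1]
tool_pos: [0.494, 0.2036, 0.1147]
force: [-4.7, 3.1, 13.9]
tool_pos: [0.4942, 0.2007, 0.1147]
force: [-4.7, 4.4, 14.1]
tool_pos: [0.4944, 0.1977, 0.1148]
force: [-5.0, 3.5, 14.4]
tool_pos: [0.4945, 0.1949, 0.1148]
force: [-4.4, 3.6, 13.4]
```

```bash
for i in 1 2 3; do python3 -m pendant '[{"tx":-0.02,"ty":0,"tz":0,"spin":0,"claw":1},{"tx":-0.02,"ty":0,"tz":0,"spin":0,"claw":1},{"tx":0,"ty":0,"tz":0,"spin":0,"claw":1}]' | sed -n '2p;4p'; done
```

```text
tool_pos: [0.4946, 0.193, 0.1148]
force: [-4.8, 3.9, 13.5]
tool_pos: [0.4948, 0.1909, 0.1147]
force: [-4.6, 3.4, 13.4]
tool_pos: [0.4949, 0.1889, 0.1147]
force: [-5.1, 3.7, 13.6]
```

```bash
for i in 1 2 3; do python3 -m pendant '[{"tx":-0.02,"ty":0,"tz":0,"spin":0,"claw":1},{"tx":0,"ty":0,"tz":0,"spin":0,"claw":1}]' | sed -n '2p;4p'; done
```

```text
tool_pos: [0.495, 0.188, 0.1147]
force: [-5.1, 4.1, 14.3]
tool_pos: [0.495, 0.1871, 0.1148]
force: [-4.8, 3.5, 14.1]
tool_pos: [0.495, 0.1863, 0.1148]
force: [-5.4, 4.7, 13.7]
```

```bash
for i in 1 2 3; do python3 -m pendant '[{"tx":-0.02,"ty":0,"tz":0,"spin":0,"claw":1},{"tx":0,"ty":0,"tz":0,"spin":0,"claw":1}]' | sed -n '2p;4p'; done
```

```text
tool_pos: [0.4951, 0.1861, 0.1149]
force: [-5.3, 6.5, 13.5]
tool_pos: [0.4951, 0.1859, 0.115]
force: [-5.3, 7.7, 13.8]
tool_pos: [0.4951, 0.1858, 0.1152]
force: [-5.0, 7.8, 14.7]
```

```bash
for i in 1 2; do python3 -m pendant '[{"tx":-0.015,"ty":0,"tz":0,"spin":0,"claw":1},{"tx":0,"ty":0,"tz":0,"spin":0,"claw":1}]' | sed -n '2p;4p'; done; python3 - <<'E'
from h import *
for i in range(3):
    s=save("side","s3.png"); print(env.get_obs()["force"].round(2))
im=s[190:310,260:380][:,:,::-1]
cv2.imwrite("pics/v3.png",cv2.resize(im,(600,600),interpolation=2))
E
```

```text
tool_pos: [0.4951, 0.1857, 0.1153]
force: [-5.4, 10.3, 14.0]
tool_pos: [0.4951, 0.1855, 0.1154]
force: [-5.4, 10.0, 14.5]
[-6.02 11.41 13.22]
[-5.03 11.19 14.54]
[-6.03 10.32 15.27]
```

View pics/v3.png

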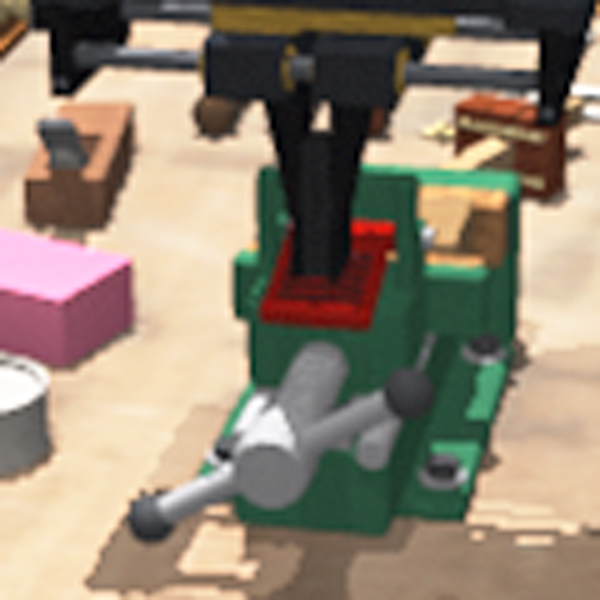

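The side view shows the jaw closed up toward the block, at about (440,225) in the crop, with the lever pressed. The force has risen to about 6.5 N beyond sliding, so the block is nipped. I'll let the lever up.

```bash
python3 -m pendant '[{"tx":0,"ty":0,"tz":-0.08,"spin":0,"claw":1},{"tx":0,"ty":0,"tz":-0.08,"spin":0,"claw":1},{"tx":0,"ty":0,"tz":-0.08,"spin":0,"claw":1},{"tx":0,"ty":0,"tz":0,"spin":0,"claw":1}]'| sed -n '2p;4p'
python3 -m pendant '[{"tx":0.04,"ty":0,"tz":-0.05,"spin":0,"claw":1},{"tx":0.06,"ty":0,"tz":-0.2,"spin":0,"claw":1},{"tx":0,"ty":0,"tz":-1,"spin":0,"claw":1},{"tx":0,"ty":0,"tz":-0.6,"spin":0,"claw":1},{"tx":1,"ty":-0.8,"tz":0,"spin":0,"claw":1},{"tx":0.7,"ty":0,"tz":0,"spin":0,"claw":1},{"tx":0,"ty":0,"tz":0,"spin":0,"claw":1}]'
python3 - <<'E'
from h import *
w=save("wrist","w4.png")[:,:,::-1]; s=save("side","s4.png")[:,:,::-1]
cv2.imwrite("pics/v4.png",np.hstack([cv2.resize(s[190:310,260:380],(344,344),interpolation=2),cv2.resize(w,(456,344))]))
print(env.get_obs()["force"],env.get_obs()["tool_pos"])
E
```

```text
tool_pos: [0.4955, 0.1801, 0.1249]
force: [-0.5, 5.9, 3.9]
time_s: 13.2
tool_pos: [0.4498, 0.2666, 0.2171]
tool_rot: [180.0, -0.0, 93.5]
force: [-0.3, -1.1, -0.1]
grip_width: 0.0004
grasp_force: 0.0
[-0.08623775 -0.84258381  0.10217701] [0.45116195 0.26330362 0.21647693]
```

View pics/v4.png

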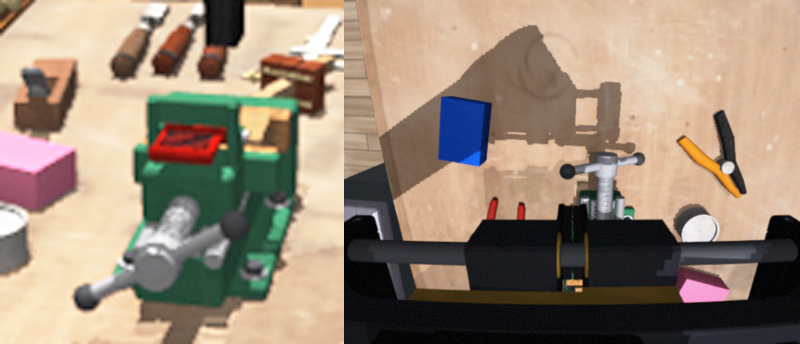

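The lever is back up at crop (190,145) and the jaw stands at the block. The near bar ball is at about side (341,268) and wrist (314,240) px. I'll triangulate both balls and the hub.

```bash
cat > ball.py <<'E'
from h import *
def blob(im,u,v,r=14):
    g=im.max(2).astype(int); m=(g<85).astype(np.uint8)
    c=np.zeros_like(m); cv2.circle(c,(int(u),int(v)),r,1,-1); m&=c
    n,l,s,ce=cv2.connectedComponentsWithStats(m); i=1+np.argmax(s[1:,4]); return ce[i],s[i]
def tri(a,b):
    (o1,d1),(o2,d2)=a,b; d1=d1/np.linalg.norm(d1);d2=d2/np.linalg.norm(d2)
    s=np.linalg.lstsq(np.c_[d1,-d2],o2-o1,rcond=None)[0]; p,q=o1+s[0]*d1,o2+s[1]*d2
    return (p+q)/2,np.linalg.norm(p-q)
E
python3 - <<'E'
from ball import *
ci=info("wrist");w=save("wrist","w5.png");s=save("side","s5.png")
for (a,b) in (((314,240),(341,268)),((416,223),(289.5,293))):
    (pa,sa),(pb,sb)=blob(w,*a),blob(s,*b)
    print(pa,sa,pb,sb); print(tri(ray("wrist",*pa,ci),ray("side",*pb)))
E
```

```text
[312.4695122  235.48170732] [302 226  22  20 328] [342.14004376 266.44201313] [328 254  27  29 457]
(array([0.44465526, 0.26700117, 0.09461002]), np.float64(0.004772144549769401))
[414.90322581 213.        ] [408 210  13  11  62] [289.71428571 295.25      ] [286 293   8   5  28]
(array([0.53399337, 0.27562868, 0.03533721]), np.float64(0.006044181087038407))
```

```bash
python3 to.py 0.443 0.2675 0.132 93.2
```

```text
tx 0.107 ty -0.164 tz 1.685 spin -0.02 (row units) [0.4515 0.2626 0.2163] [-1.7997e+02  8.0000e-02  9.3130e+01] [ 0.16 -1.25 -0.17] 13.4
```

```bash
python3 -m pendant '[{"tx":0.11,"ty":-0.16,"tz":0.6,"spin":0,"claw":1},{"tx":0,"ty":0,"tz":0.6,"spin":0,"claw":1},{"tx":0,"ty":0,"tz":0.4,"spin":0,"claw":1},{"tx":0,"ty":0,"tz":0,"spin":0,"claw":1},{"tx":0,"ty":0,"tz":0,"spin":0,"claw":1}]'| sed -n '2,4p'
python3 to.py 0.443 0.2675 0.12 93.2
python3 - <<'E'
from ball import *
s=save("side","s6.png")[:,:,::-1];ci=info("wrist");w=save("wrist","w6.png")[:,:,::-1]
cv2.imwrite("pics/v6.png",np.hstack([cv2.resize(s[215:305,280:370],(400,400),interpolation=2),cv2.resize(w[180:360,220:400],(400,400),interpolation=2)]))
E
```

```text
tool_pos: [0.4433, 0.2691, 0.1372]
tool_rot: [180.0, -0.0, 93.2]
force: [-0.5, 0.0, 0.2]
tx -0.031 ty -0.009 tz 0.345 spin 0.00 (row units) [0.4433 0.2691 0.1372] [ 1.7995e+02 -1.0000e-02  9.3200e+01] [-0.54  0.03  0.25] 14.025
```

View pics/v6.png

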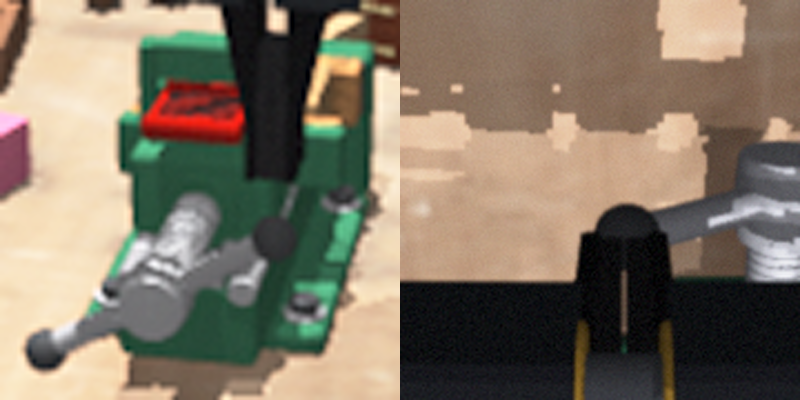

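The fingertips hover over the near ball: side crop tips at (275,175), ball at (273,240); wrist crop ball at (625,232) behind the tips. I'll check the offset numerically.

```bash
python3 - <<'E'
from ball import *
print(tri(ray("wrist",321,284),ray("side",341.4,269)))
for z in(.088,.094):print(onz("wrist",321,284,z),onz("side",341.4,269,z))
E
```

```text
(array([0.44453404, 0.26795289, 0.09057432]), np.float64(0.0026170138106858232))
[0.44586326 0.26721583 0.088     ] [0.44453709 0.2620953  0.088     ]
[0.44568855 0.26984989 0.094     ] [0.44172349 0.27440314 0.094     ]
```

```bash
cat > tq.py <<'E'
from h import *
o=env.get_obs();p=o["tool_pos"];f=o["force"];h=p[2]-.017-.064
s=np.clip((h-.0085)/.052,-1,1);a=.052*np.sqrt(1-s*s)
print("tcp",p.round(4),"F",f.round(1),"ang",round(.5-np.arcsin(s),2),"eqN@46 %.1f (z only %.1f)"%((f[2]*a+f[0]*h)/.046,f[2]*a/.046),round(o["time_s"],2))
E
python3 -m pendant '[{"tx":0,"ty":0,"tz":0.17,"spin":0,"claw":1},{"tx":0,"ty":0,"tz":0.17,"spin":0,"claw":1},{"tx":0,"ty":0,"tz":0,"spin":0,"claw":1}]'>/dev/null; python3 tq.py
for i in 1 2 3 4; do python3 -m pendant '[{"tx":0,"ty":0,"tz":0.06,"spin":0,"claw":1},{"tx":0,"ty":0,"tz":0,"spin":0,"claw":1}]'>/dev/null; python3 tq.py; done
```

```text
tcp [0.4418 0.2691 0.1184] F [ 0.  -0.3 -0.1] ang -0.09 eqN@46 -0.0 (z only -0.1) 14.5
tcp [0.4424 0.2697 0.1168] F [-2.1 -0.3  3.8] ang -0.05 eqN@46 2.0 (z only 3.7) 14.75
tcp [0.4409 0.2695 0.114 ] F [-7.3 -2.4  9.4] ang 0.01 eqN@46 4.2 (z only 9.4) 15.0
tcp [0.4393 0.2694 0.1107] F [-7.7 -2.6  9.6] ang 0.08 eqN@46 4.9 (z only 9.9) 15.25
tcp [0.4397 0.2698 0.1077] F [-6.4 -1.6  9.1] ang 0.14 eqN@46 5.9 (z only 9.7) 15.5
```

```bash
for i in 1 2 3 4 5; do python3 -m pendant '[{"tx":0,"ty":0.01,"tz":0.06,"spin":0,"claw":1},{"tx":0,"ty":0,"tz":0,"spin":0,"claw":1}]'>/dev/null; python3 tq.py; done
```

```text
tcp [0.4406 0.2701 0.1047] F [-6.9  0.6  7.7] ang 0.2 eqN@46 4.8 (z only 8.4) 15.75
tcp [0.4412 0.2703 0.1017] F [-5.1 -0.8  7.2] ang 0.26 eqN@46 5.6 (z only 7.9) 16.0
tcp [0.4421 0.2703 0.0987] F [-4.1 -0.1  7.3] ang 0.32 eqN@46 6.6 (z only 8.1) 16.25
tcp [0.4437 0.2704 0.0959] F [-2.7 -0.6  3.2] ang 0.38 eqN@46 2.8 (z only 3.6) 16.5
tcp [0.4454 0.2705 0.0934] F [-1.3  0.8  7.8] ang 0.42 eqN@46 8.5 (z only 8.8) 16.75
```

```bash
python3 -m pendant '[{"tx":0,"ty":0,"tz":-0.12,"spin":0,"claw":1},{"tx":-0.02,"ty":-0.1,"tz":0,"spin":0,"claw":1},{"tx":0,"ty":0,"tz":0,"spin":0,"claw":1}]'>/dev/null; python3 tq.py
for i in 1 2 3 4 5; do python3 -m pendant '[{"tx":0,"ty":0,"tz":0.05,"spin":0,"claw":1},{"tx":0,"ty":0,"tz":0,"spin":0,"claw":1}]'>/dev/null; python3 tq.py; done
```

```text
tcp [0.4396 0.268  0.0982] F [-0.3  0.5 -1.1] ang 0.33 eqN@46 -1.3 (z only -1.2) 17.12
tcp [0.4399 0.2681 0.0956] F [ 0.2 -1.3  0.4] ang 0.38 eqN@46 0.5 (z only 0.5) 17.38
tcp [0.4402 0.2684 0.0938] F [-1.  -0.3  4.1] ang 0.42 eqN@46 4.4 (z only 4.6) 17.62
tcp [0.4398 0.2683 0.0913] F [-2.9 -1.6  6.4] ang 0.46 eqN@46 6.6 (z only 7.2) 17.88
tcp [0.4394 0.2682 0.0887] F [-4.5 -2.1  6.4] ang 0.51 eqN@46 6.5 (z only 7.3) 18.12
tcp [0.4391 0.268  0.0861] F [-4.1 -2.   7.2] ang 0.57 eqN@46 7.7 (z only 8.1) 18.38
```

```bash
for i in 1 2 3 4; do python3 -m pendant '[{"tx":0,"ty":0,"tz":0.05,"spin":0,"claw":1},{"tx":0,"ty":0,"tz":0,"spin":0,"claw":1}]'>/dev/null; python3 tq.py; done
```

```text
tcp [0.439  0.2679 0.0835] F [-4.9 -3.1  6.8] ang 0.62 eqN@46 7.3 (z only 7.6) 18.62
tcp [0.439  0.2678 0.081 ] F [-4.6 -2.9  6.5] ang 0.66 eqN@46 7.2 (z only 7.2) 18.88
tcp [0.4391 0.2677 0.0785] F [-4.1 -2.3  6.5] ang 0.71 eqN@46 7.4 (z only 7.1) 19.12
tcp [0.4392 0.2676 0.076 ] F [-3.6 -3.   7.6] ang 0.76 eqN@46 8.7 (z only 8.3) 19.38
```

```bash
for i in 1 2 3 4; do python3 -m pendant '[{"tx":0,"ty":0,"tz":0.04,"spin":0,"claw":1},{"tx":0,"ty":0,"tz":0,"spin":0,"claw":1}]'>/dev/null; python3 tq.py; done
```

```text
tcp [0.4394 0.2675 0.0741] F [-2.8 -3.7  6.7] ang 0.8 eqN@46 7.6 (z only 7.2) 19.62
tcp [0.4398 0.2674 0.0722] F [-2.8 -3.   7.4] ang 0.84 eqN@46 8.4 (z only 7.9) 19.88
tcp [0.4402 0.2674 0.0704] F [-2.4 -3.4  7.7] ang 0.88 eqN@46 8.6 (z only 8.1) 20.12
tcp [0.4406 0.2673 0.0686] F [-1.4 -3.7  7.4] ang 0.91 eqN@46 8.0 (z only 7.6) 20.38
```

```bash
for i in 1 2 3 4; do python3 -m pendant '[{"tx":0,"ty":0,"tz":0.04,"spin":0,"claw":1},{"tx":0,"ty":0,"tz":0,"spin":0,"claw":1}]'>/dev/null; python3 tq.py; done
```

```text
tcp [0.4411 0.2673 0.0668] F [-1.7 -4.6  9.1] ang 0.95 eqN@46 9.8 (z only 9.3) 20.62
tcp [0.4416 0.2672 0.0651] F [-1.4 -3.7 10.3] ang 0.99 eqN@46 10.7 (z only 10.2) 20.88
tcp [0.4422 0.2673 0.0634] F [ 0.9 -4.6 10. ] ang 1.03 eqN@46 9.4 (z only 9.8) 21.12
tcp [0.4428 0.2673 0.0617] F [ 1.5 -5.  10.4] ang 1.06 eqN@46 9.3 (z only 9.9) 21.38
```

```bash
python3 - <<'E'
from h import *
s=save("side","s7.png")[:,:,::-1]
cv2.imwrite("pics/v7.png",cv2.resize(s[205:305,270:390],(720,600),interpolation=2))
for ang in(.8,.9,1.,1.1,1.2):
    t=.5-ang;r=.052;c=np.array([.4882,.2685,.064]);e=np.array([np.cos(.056),np.sin(.056),0])
    for sg in(-1,1):
        q=proj("side",c+sg*e*r*np.cos(t)+np.array([0,0,-sg*r*np.sin(t)]));print(ang,sg,((q-[270,205])*6).round(1))
print("hub",((proj("side",c)-[270,205])*6).round(1))
E
```

```text
0.8 -1 [445.6 520.9]
0.8 1 [ 94.  390.8]
0.9 -1 [439. 536.]
0.9 1 [ 99.5 375.4]
1.0 -1 [430.9 550.2]
1.0 1 [106.8 360.8]
1.1 -1 [421.1 563.3]
1.1 1 [115.6 347. ]
1.2 -1 [409.9 575.3]
1.2 1 [126.1 334.2]
hub [268.9 455.6]
```

View pics/v7.png

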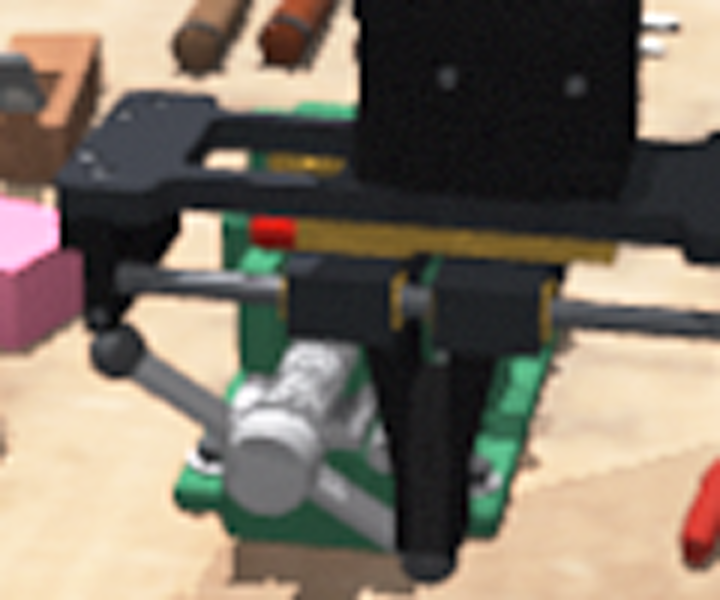

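The far ball is at (115,350) in the crop, so the handle is at about 1.09 rad. The gripper's end bracket (100,300) is about 14 mm above that ball. The torque is still a little low, so I'll lift, turn the tool 45° to clear the ball, and finish the tightening.

```bash
python3 -m pendant '[{"tx":0,"ty":0,"tz":-0.6,"spin":0,"claw":1},{"tx":0,"ty":0,"tz":-0.6,"spin":0,"claw":1},{"tx":0,"ty":0,"tz":0,"spin":-1,"claw":1},{"tx":0,"ty":0,"tz":0,"spin":-1,"claw":1},{"tx":0,"ty":0,"tz":0,"spin":-1,"claw":1},{"tx":0,"ty":0,"tz":0,"spin":-1,"claw":1},{"tx":0,"ty":0,"tz":0,"spin":-1,"claw":1},{"tx":0,"ty":0,"tz":0,"spin":-1,"claw":1},{"tx":0,"ty":0,"tz":0,"spin":-1,"claw":1}]'>/dev/null
python3 -m pendant '[{"tx":0,"ty":0,"tz":0,"spin":-1,"claw":1},{"tx":0,"ty":0,"tz":0,"spin":-1,"claw":1},{"tx":0,"ty":0,"tz":0,"spin":-1,"claw":1},{"tx":0,"ty":0,"tz":0,"spin":-1,"claw":1},{"tx":0,"ty":0,"tz":0,"spin":0,"claw":1},{"tx":0,"ty":0,"tz":0,"spin":0,"claw":1}]' | sed -n 2,4p
python3 to.py .441 .265 .07 138; python3 -c "
from h import *
print(env.get_obs()['qpos'])
s=save('side','s8.png');m=(s.max(2)<85).astype(np.uint8)
n,l,st,ce=cv2.connectedComponentsWithStats(m)
for i in range(1,n):
    q=(ce[i]-[270,205])*6
    if st[i,4]>20 and -20<q[0]<720 and 250<q[1]<620: print(q.round(),st[i])"
```

```text
tool_pos: [0.4401, 0.2683, 0.1198]
tool_rot: [-180.0, -0.0, 137.2]
force: [-0.1, 0.0, 0.6]
tx -0.058 ty -0.036 tz 0.997 spin -0.20 (row units) [0.4401 0.2683 0.1198] [-179.99   -0.    137.21] [-0.1   0.03  0.64] 23.3
[ 11.65621291  12.99459585 -50.47153127 108.96996511  11.20836282
  63.12946788   4.00468519]
[115. 357.] [285 262   9   6  37]
[283. 523.] [299 287  35  10 147]
```

```bash
python3 -m pendant '[{"tx":-0.06,"ty":-0.04,"tz":0.4,"spin":0,"claw":1},{"tx":0,"ty":0,"tz":0.4,"spin":0,"claw":1},{"tx":0,"ty":0,"tz":0.2,"spin":0,"claw":1},{"tx":0,"ty":0,"tz":0,"spin":0,"claw":1}]'>/dev/null; python3 tq.py
for i in 1 2 3 4; do python3 -m pendant '[{"tx":0,"ty":0,"tz":0.05,"spin":0,"claw":1},{"tx":0,"ty":0,"tz":0,"spin":0,"claw":1}]'>/dev/null; python3 tq.py; done
```

```text
tcp [0.4402 0.2648 0.0691] F [-0.4  0.9 -0.3] ang 0.9 eqN@46 -0.2 (z only -0.3) 23.85
tcp [0.4412 0.2651 0.0678] F [-0.6 -0.1  0.6] ang 0.93 eqN@46 0.8 (z only 0.6) 24.1
tcp [0.441  0.2648 0.065 ] F [-0.7  0.2 -0. ] ang 0.99 eqN@46 0.2 (z only -0.0) 24.35
tcp [0.4415 0.2652 0.0633] F [-1.1 -1.   7.6] ang 1.03 eqN@46 7.8 (z only 7.4) 24.6
tcp [0.4421 0.2653 0.0616] F [-1.7 -2.5 11.3] ang 1.07 eqN@46 11.5 (z only 10.8) 24.85
```

```bash
for i in 1 2; do python3 -m pendant '[{"tx":0,"ty":0,"tz":0.04,"spin":0,"claw":1},{"tx":0,"ty":0,"tz":0,"spin":0,"claw":1}]'>/dev/null; python3 tq.py; done
```

```text
tcp [0.4427 0.2653 0.0599] F [-1.5 -2.2 12.3] ang 1.11 eqN@46 12.1 (z only 11.4) 25.1
tcp [0.4429 0.2657 0.058 ] F [-0.  -1.1 10.9] ang 1.15 eqN@46 9.9 (z only 9.8) 25.35
```

```bash
python3 -m pendant '[{"tx":0,"ty":0,"tz":0.04,"spin":0,"claw":1},{"tx":0,"ty":0,"tz":0,"spin":0,"claw":1}]'>/dev/null; python3 tq.py; for i in 1 2 3 4; do python3 -m pendant '[{"tx":0,"ty":0,"tz":0,"spin":0,"claw":1}]'>/dev/null; python3 -c "
from h import *
o=env.get_obs();print(o['force'].round(2),o['wrist_torque'].round(3),o['tool_pos'].round(4))"; done
```

```text
tcp [0.4431 0.2662 0.0563] F [-0.7 -0.2 12. ] ang 1.19 eqN@46 10.8 (z only 10.4) 25.6
[-0.3  -0.34 12.31] [-0.03  -0.152  0.062] [0.4431 0.2662 0.0563]
[-0.84 -1.08 11.74] [-0.076 -0.156  0.02 ] [0.4431 0.2662 0.0563]
[-1.32 -0.75 12.06] [-0.066 -0.124  0.023] [0.4431 0.2663 0.0563]
[-0.38 -0.76 12.47] [-0.068 -0.115  0.003] [0.4431 0.2662 0.0563]
```

```bash
python3 -m pendant '[{"tx":0,"ty":0,"tz":-0.2,"spin":0,"claw":1},{"tx":0.12,"ty":-0.12,"tz":0,"spin":0,"claw":1},{"tx":0,"ty":0,"tz":0.12,"spin":0,"claw":1},{"tx":0,"ty":0,"tz":0,"spin":0,"claw":1}]'>/dev/null; python3 tq.py
cat > far.py <<'E'
from h import *
s=save('side','s9.png');m=(s.max(2)<85).astype(np.uint8);m[:,320:]=0;m[:,:277]=0;m[:248]=0;m[272:]=0
n,l,st,ce=cv2.connectedComponentsWithStats(m)
for i in range(1,n):
    if st[i,4]>20: print(((ce[i]-[270,205])*6).round(),st[i])
E
python3 far.py
for i in 1 2 3; do python3 -m pendant '[{"tx":0,"ty":0,"tz":0.05,"spin":0,"claw":1},{"tx":0,"ty":0,"tz":0,"spin":0,"claw":1}]'>/dev/null; python3 tq.py; done
```

```text
tcp [0.4316 0.2639 0.0569] F [ 0.2 -0.1  0.3] ang 1.18 eqN@46 0.2 (z only 0.3) 26.6
[210. 323.] [287 248  33  24 646]
tcp [0.4327 0.2646 0.0555] F [-0.   0.1  1.1] ang 1.21 eqN@46 1.0 (z only 0.9) 26.9
tcp [0.433  0.265  0.0538] F [-0.6 -1.   7.6] ang 1.26 eqN@46 6.6 (z only 6.2) 27.15
tcp [0.4338 0.2651 0.0519] F [-0.8 -1.5 10. ] ang 1.31 eqN@46 8.3 (z only 7.8) 27.4
```

```bash
python3 -m pendant '[{"tx":0,"ty":0,"tz":-0.15,"spin":0,"claw":1},{"tx":-0.07,"ty":0.07,"tz":0,"spin":0,"claw":1},{"tx":0,"ty":0,"tz":0.1,"spin":0,"claw":1},{"tx":0,"ty":0,"tz":0,"spin":0,"claw":1}]'>/dev/null; python3 tq.py
for i in 1 2 3; do python3 -m pendant '[{"tx":0,"ty":0,"tz":0.05,"spin":0,"claw":1},{"tx":0,"ty":0,"tz":0,"spin":0,"claw":1}]'>/dev/null; python3 tq.py; python3 -c "
from h import *
o=env.get_obs();print(o['wrist_torque'].round(3))"; done
```

```text
tcp [0.4395 0.2649 0.0539] F [ 1.6 -0.9  8.4] ang 1.25 eqN@46 6.0 (z only 6.9) 27.9
tcp [0.4404 0.2649 0.0522] F [ 1.3 -3.4 12.6] ang 1.3 eqN@46 9.1 (z only 9.9) 28.15
[-0.412 -0.556 -0.005]
tcp [0.4414 0.265  0.0503] F [ 2.3 -2.1 14.6] ang 1.35 eqN@46 9.3 (z only 10.8) 28.4
[-0.597 -0.893 -0.001]
tcp [0.442  0.2652 0.0481] F [ 2.3 -1.4 14. ] ang 1.42 eqN@46 7.9 (z only 9.6) 28.65
[-0.473 -0.926  0.011]
```

```bash
for i in 1 2; do python3 -m pendant '[{"tx":0.01,"ty":-0.01,"tz":0.04,"spin":0,"claw":1},{"tx":0,"ty":0,"tz":0,"spin":0,"claw":1}]'>/dev/null; python3 tq.py; done; python3 -m pendant '[{"tx":0,"ty":0,"tz":0,"spin":0,"claw":1}]'>/dev/null; python3 tq.py;
```

```text
tcp [0.4377 0.2666 0.0449] F [-3.1  2.  11.7] ang 1.53 eqN@46 9.2 (z only 6.8) 28.9
tcp [0.4353 0.2668 0.0418] F [-2.9  2.3  4. ] ang 1.66 eqN@46 4.3 (z only 1.8) 29.15
tcp [0.4351 0.2661 0.0414] F [-3.2  4.7  4. ] ang 1.68 eqN@46 4.4 (z only 1.7) 29.27
```

The tip slid off outward over the ball. I'll back away, lift clear and measure the handle angle.

```bash
python3 -m pendant '[{"tx":0.15,"ty":-0.13,"tz":0,"spin":0,"claw":1},{"tx":0.15,"ty":-0.13,"tz":0,"spin":0,"claw":1},{"tx":0,"ty":0,"tz":-1,"spin":0,"claw":1},{"tx":0,"ty":0,"tz":-1,"spin":0,"claw":1},{"tx":0,"ty":0,"tz":-0.5,"spin":0,"claw":1},{"tx":0,"ty":0,"tz":0,"spin":0,"claw":1}]'>/dev/null;python3 tq.py
python3 - <<'E'
from ball import *
s=save('side','s10.png');m=((s.max(2)<85)).astype(np.uint8);m[:,355:]=0;m[:,:277]=0;m[:235]=0;m[318:]=0
n,l,st,ce=cv2.connectedComponentsWithStats(m)
for i in range(1,n):
    if st[i,4]>15: print(((ce[i]-[270,205])*6).round(),st[i])
for ang in(1.2,1.3,1.4,1.5):
    t=.5-ang;r=.052;c=np.array([.4882,.2675,.064]);e=np.array([np.cos(.056),np.sin(.056),0])
    for sg in(-1,1): print(ang,sg,((proj("side",c+sg*e*r*np.cos(t)+np.array([0,0,-sg*r*np.sin(t)]))-[270,205])*6).round(1))
E
```

```text
tcp [0.4171 0.2651 0.168 ] F [ 0.2 -0.3  0.1] ang -1.07 eqN@46 0.3 (z only 0.0) 30.02
[393. 346.] [ 308  235   47   60 1171]
[130. 339.] [288 258   8   7  39]
[271. 522.] [299 287  30  10 118]
[413. 576.] [335 298   9   7  40]
1.2 -1 [410.8 573.6]
1.2 1 [127.3 332.8]
1.3 -1 [398.2 584.4]
1.3 1 [139.3 321.1]
1.4 -1 [384.5 593.8]
1.4 1 [152.6 310.8]
1.5 -1 [369.7 601.8]
1.5 1 [167.2 301.9]
```

Handle is at about 1.2 rad and holding. I'll add one small firm push further in on the bar, about 0.1 rad or 6 N of clamping, to be sure it's tight.

```bash
python3 to.py .452 .263 .0745 138
```

```text
tx -0.546 ty 0.464 tz 1.840 spin -0.19 (row units) [0.4162 0.2645 0.1665] [1.8000e+02 1.1000e-01 1.3723e+02] [-0.2   0.78 -0.09] 30.075
```

```bash
python3 -m pendant '[{"tx":-0.54,"ty":0.46,"tz":0,"spin":0,"claw":1},{"tx":0,"ty":0,"tz":0.8,"spin":0,"claw":1},{"tx":0,"ty":0,"tz":0.6,"spin":0,"claw":1},{"tx":0,"ty":0,"tz":0.4,"spin":0,"claw":1},{"tx":0,"ty":0,"tz":0,"spin":0,"claw":1}]'>/dev/null; python3 tq.py
for i in 1 2 3 4; do python3 -m pendant '[{"tx":0,"ty":0,"tz":0.05,"spin":0,"claw":1},{"tx":0,"ty":0,"tz":0,"spin":0,"claw":1}]'>/dev/null; python3 tq.py;done
```

```text
tcp [0.4499 0.263  0.0744] F [ 0.3  0.9 -0.7] ang 0.8 eqN@46 -0.8 (z only -0.8) 30.7
tcp [0.4522 0.2642 0.0749] F [0.8 0.6 0. ] ang 0.79 eqN@46 -0.1 (z only 0.0) 30.95
tcp [0.4517 0.2638 0.0717] F [0.5 0.3 0.3] ang 0.85 eqN@46 0.2 (z only 0.3) 31.2
tcp [0.4515 0.2637 0.0688] F [-0.7 -0.2 -0.1] ang 0.91 eqN@46 0.1 (z only -0.1) 31.45
tcp [0.4516 0.2639 0.0664] F [-0.1 -0.8  1.3] ang 0.96 eqN@46 1.3 (z only 1.3) 31.7
```

```bash
for i in 1 2 3 ; do python3 -m pendant '[{"tx":0,"ty":0,"tz":0.05,"spin":0,"claw":1},{"tx":0,"ty":0,"tz":0,"spin":0,"claw":1}]'>/dev/null; python3 tq.py;done
```

```text
tcp [0.452  0.2644 0.065 ] F [-2.1 -1.4  9. ] ang 0.99 eqN@46 9.7 (z only 9.0) 31.95
tcp [0.4525 0.2647 0.0635] F [-4.  -2.7 16.2] ang 1.02 eqN@46 17.4 (z only 15.9) 32.2
tcp [0.4534 0.2647 0.0616] F [-2.1 -2.  17.9] ang 1.07 eqN@46 17.9 (z only 17.0) 32.45
```

```bash
for i in 1 2 ; do python3 -m pendant '[{"tx":0,"ty":0,"tz":0.04,"spin":0,"claw":1},{"tx":0,"ty":0,"tz":0,"spin":0,"claw":1}]'>/dev/null; python3 tq.py;done; python3 far.py
```

```text
tcp [0.4526 0.2656 0.0595] F [-5.9  0.1 16.2] ang 1.12 eqN@46 17.8 (z only 15.0) 32.7
tcp [0.4525 0.2661 0.0576] F [-4.9  0.1 17.7] ang 1.16 eqN@46 18.3 (z only 15.8) 32.95
[168. 317.] [277 248  43  24 771]
```

```bash
python3 -m pendant '[{"tx":0,"ty":0,"tz":-0.3,"spin":0,"claw":1},{"tx":0,"ty":0,"tz":-1,"spin":0,"claw":1},{"tx":0,"ty":0,"tz":-1,"spin":0,"claw":1},{"tx":0.6,"ty":-0.6,"tz":-0.5,"spin":0,"claw":1},{"tx":0,"ty":0,"tz":0,"spin":0,"claw":1},{"tx":0,"ty":0,"tz":0,"spin":0,"claw":1},{"tx":0,"ty":0,"tz":0,"spin":0,"claw":1}]';python3 - <<'E'
from h import *
s=save('side','s11.png');m=((s.max(2)<85)).astype(np.uint8);m[:,355:]=0;m[:,:277]=0;m[:235]=0;m[318:]=0
n,l,st,ce=cv2.connectedComponentsWithStats(m)
for i in range(1,n):
    if st[i,4]>15: print(((ce[i]-[270,205])*6).round(),st[i])
E
```

```text
time_s: 33.88
tool_pos: [0.4094, 0.2615, 0.194]
tool_rot: [-179.9, -0.1, 137.2]
force: [0.9, 0.1, 0.2]
grip_width: 0.0005
grasp_force: 0.0
[392. 345.] [ 308  235   47   60 1169]
[130. 339.] [288 258   8   7  38]
[272. 522.] [299 287  31  10 120]
[413. 576.] [335 298   9   7  41]
```

The bar settled back to exactly the same angle after the extra push. That is the roughly 75 N it holds once let go, so it is firmly tight. Handing in.

```bash
python3 -c "
from cell import env
print(env.sign_off())"
```

```text
the job is handed in; nothing more can be done
None
```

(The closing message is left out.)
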